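# Seal the open storage canister

### The job

Of the three wooden-lidded ceramic canisters, one has been left unsealed: its lid stands proud with the gasket showing and its steel clamp lever is raised. With the fingertips only, press that lid fully home while its lever is still up, then push the lever over until it snaps down flat on the lid and stays clamped. Do not lift, tip or shove the canister out of its place, and leave the two sealed canisters and the other things alone.

Things in the scene. Friction and masses are not known exactly. Their poses are not given: they have to be found in the camera images.
- canister: the open canister: a white ceramic cylinder 116 mm across and 100 mm tall with a wooden lid, about 1.7 kg with its contents, loose on the worktop. Origin: centre of its underside, z up. Its lever folds down toward the canister's own -x; the lever's hinge axis is the canister's y
- canister_lid (a joint): how far the lid has been pressed in, m: 0 = stands 14 mm proud with the grey ribbed gasket showing, 0.014 = fully home, lid flat on the ceramic rim. Tight gasket: slides straight down under about 7 N, stays where it is left, stops dead when home
- canister_press (a point): a point on the lid's flat top (top face of the 14 mm thick, 118 mm wide wooden lid), in the clear half onto which the lever will fold, 37 mm from the lid's centre toward the canister's -x; it moves with the lid and is 114 mm above the worktop when the lid is home
- canister_pivot (a point): the lever's hinge point, on the lid's centre line 11 mm above the lid's top; the two steel hinge cheeks reach 20 mm above the lid's top, 9 mm to either side along x and 20 mm along y; moves with the lid
- canister_lever (a joint): angle of the over-centre clamp lever, rad: 0 = raised (unclamped, leaning 22 deg back from upright, away from the side it folds to), upright at 0.38, dead centre at about 1.0, 1.95 = down flat along the lid (clamped). Before dead centre a spring load (hinge torque at most about 0.12 N m, so 2 N at the tip) throws it back, past it the lever snaps down by itself and is held
- canister_tip (a point): point on the lever 60 mm from its hinge, near its tip. The lever is a flat steel paddle 26 mm wide, 5 mm thick, reaching 72 mm from the hinge; its outer face (the upper one when it lies flat) stands 7 mm off the line from hinge to this point
- sealed_a_rim (a point): centre of the ceramic rim, 100 mm above the worktop, of a canister of the same make whose lid is home and whose lever is already clamped flat: leave it alone
- sealed_a_lever (a joint): its lever: 0 = clamped flat, negative = being raised (-1.95 fully up)
- sealed_b_rim (a point): centre of the ceramic rim, 100 mm above the worktop, of a canister of the same make whose lid is home and whose lever is already clamped flat: leave it alone
- sealed_b_lever (a joint): its lever: 0 = clamped flat, negative = being raised (-1.95 fully up)
- mill: bystander, leave in place: dark wooden pepper mill, 58 mm across, 170 mm tall, origin under its foot
- spice_jar: bystander, leave in place: small spice jar with a red cap, 45 mm across, 106 mm tall, origin under its foot
- honey_jar: bystander, leave in place: squat jar with a yellow-brown lid, 63 mm across, 94 mm tall, origin under its foot
- timer: bystander, leave in place: round white kitchen timer, 74 mm across, 50 mm tall, origin under its foot, stands behind the row
- mug: bystander, leave in place: white mug with a handle, 95 mm tall, origin under its foot
- keys: bystander, leave in place: small bunch of keys lying flat at the right of the row, 84 x 118 x 8 mm

How it is judged:
By the outcome, as a careful person would: the job done as asked, in the order asked, and still so for the second after the job is handed in, with the robot touching nothing.
It also fails if it takes over 42 s, if anything falls off the work surface, if the arm or the gripper's body presses on something with over 40 N, if the wrist force passes 120 N, or if a joint passes its speed limit or range.

### The arm

A 6-joint arm with a two-finger parallel gripper is mounted at the origin on a cart in front of the work surface, level with it; the furniture and walls round the work are solid. World frame = base frame: x ahead of the robot, y to its left, z up, the work surface at z = 0. Lengths are in m, angles in rad, forces in N, time in s.
With the tool pointing down it reaches from about 0.25 to 0.725 m from the base axis. Payload 4 kg.
Tool frame: the origin (TCP) lies midway between the tips of the shut fingers; the grasp point (between the pads) lies 19 mm behind it (bot.grip_point_offset is the distance from the TCP to the grasp point, in m); z points along the fingers, y is the line along which they close (so a half turn about z gives the same grasp; the last joint's range is limited). The gripper opens to 85 mm and grips with 20 to 120 N. Pads are 22 mm wide; open, the fingers measure 114 mm over their backs; the gripper's body (76 mm by 85 mm) begins 54 mm behind the grasp point. The pads swing forward as they close: fully open they stand 13 mm farther back than shut.
Start: joints at [1.251, 0.241, 0.005, 1.335, 0, 1.571], TCP at [0.157, 0.475, 0.231] pointing down, gripper open.
Joint ranges: [-2.72, 2.72], [-1.05, 1.87], [-1.09, 1.28], [-1.99, 2.15], [-1.42, 1.44], [-3.14, 3.14]. Speed limits (rad/s): [2.79, 2.79, 3.14, 3.14, 3.14, 3.14].

### API

Orientations are given as a unit quaternion [x, y, z, w].
In Python, from workcell import bot gives the robot as it stands.
- The arm moves only by the tool step_arm, never from a script. Its argument "targets" is text: rows parted by semicolons, each of 7 numbers parted by spaces: the opening, from -1 (shut) to 1 (fully open), so that 0 is half open, then the shift along the world's x, y, z normalised to -1 to 1, where 1 is 0.5 m, then the turn, a rotation vector about the world's x, y, z normalised to -1 to 1, where 1 is pi/4 rad. In form: gripper x y z wx wy wz; .... A call has 1 to 10 rows; each row is the pose to reach, as a shift and turn from the pose commanded when the call began; what a row does not reach only later rows make up. A row lasts 1/12 s, in which the tool goes at most 41.7 mm and 7.16 degrees, less where a joint would pass 70% of its speed; a pose out of reach is approached as far as the arm can. A call with a number of a shift or a turn outside -1 to 1 is refused whole. A call with a gripper value outside its range is refused whole. The fingers move at their own pace and stop on an object; the grip force is fixed at half the most. Time passes only in rows, so rows that repeat a pose let the fingers close. It gives the time, the measured TCP pose, the force, the opening and the grip force at its end, in the units of the state.
- bot.get_obs(): the state, without advancing time (a new reading comes with each control period).
- bot.camera(name): name is "side" or "top" or "wrist"; returns the picture (400x640x3 uint8, red, green, blue); there is no depth.
- bot.camera_info(name): a dict with "vertical_fov" (degrees; the focal length in pixels is half the picture's height over the tangent of half this angle, whatever the lens; pixels are square), "cx", "cy" (the principal point, pixels), "pose" (4x4, takes a point from camera to world coordinates). Camera axes: x right, y up, looking along -z (the intrinsics and any distortion apply to the point x, -y, -z); pixel columns grow to the right and rows downward; lengths in m; the calibration is good to about 2 mm. A picture is of the moment at which its call begins: read the wrist's pose just before it. camera_info takes no time and is no camera call; for the wrist camera it gives the pose at the moment of the call.
- bot.job_done(): hands the job in; it is judged then, once.
The state is a dict: "clock": time; "joint_pos": joint angles; "joint_vel": joint speeds; "tau": joint torques, N m; "eef_pos": TCP position; "tool_rot": TCP orientation; "ft_force": force on the tool from outside, world axes, zero at the start; "ft_torque": the same for the moment, N m; "grip_width": finger opening in m; "grasp_force": force on a finger pad.
Only numpy, scipy, OpenCV 4.12 (cv2) and the standard library are available. Lean on these libraries where they do the work, as an engineer would, in place of code of your own. Each camera call takes 0.05 s, during which the arm holds its last target. There are 200 camera calls.

## Working session

There is one attempt and no reset: what is moved stays moved. The work goes in short steps, Python scripts to look and compute and a tool call to move; the robot and the scene stay as the last step left them, time stands still between calls to the robot, and variables do not carry over. Pictures are saved under pics/ and viewed, at most 10 in all, crops included, and the job is handed in when it is done.

Besides the shell and the picture viewer there is one more tool, called after ">>>" as name(argument=value, ...) on one line, values as JSON. step_arm: Moves the arm, as the interface text tells. Scaled input: -1 to 1 covers 0.5 m each way for a shift and pi/4 rad each way for a turn. Its arguments: {"type":"object","properties":{"targets":{"type":"string"}},"required":["targets"]}

```bash
mkdir -p pics
python3 - <<'E'
from workcell import bot
import cv2,numpy as np
o=bot.get_obs();print(o['eef_pos'],o['tool_rot'],o['clock'],o['grip_width'])
for n in['top','side']:
    cv2.imwrite(f'pics/{n}0.png',bot.camera(n)[:,:,::-1]);i=bot.camera_info(n);print(n,i)
E
```

```text
[0.15698253 0.47406689 0.23040114] [ 1.59203067e-01  9.87245303e-01 -1.03267794e-03 -1.68122188e-04] 0.0 0.08505329136372988
top {'vertical_fov': 54.61624818902991, 'cx': 319.15539663228435, 'cy': 197.12317016763492, 'pose': array([[ 0.00935822,  0.98716911, -0.15940378,  0.39377375],
       [-0.99995553,  0.00905255, -0.00264366,  0.21765205],
       [-0.00116673,  0.15942143,  0.98720993,  1.10309118],
       [ 0.        ,  0.        ,  0.        ,  1.        ]])}
side {'vertical_fov': 48.939345612634284, 'cx': 325.1200282128402, 'cy': 195.85412844267245, 'pose': array([[ 0.99558388,  0.04112143, -0.0843905 ,  0.49508024],
       [-0.09219111,  0.59783605, -0.79629948, -0.5712239 ],
       [ 0.0177067 ,  0.80056298,  0.59898697,  0.70906511],
       [ 0.        ,  0.        ,  0.        ,  1.        ]])}
```

View pics/top0.png

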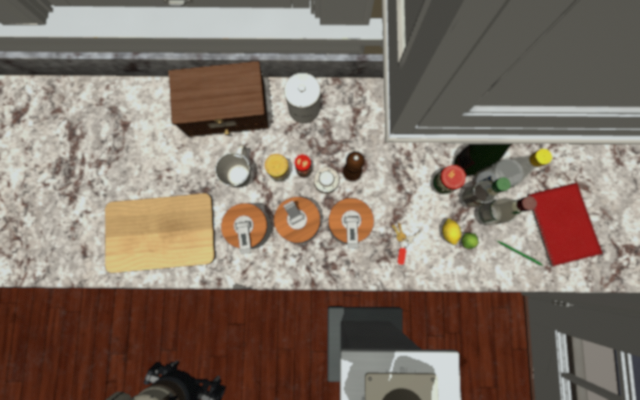

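View pics/side0.png

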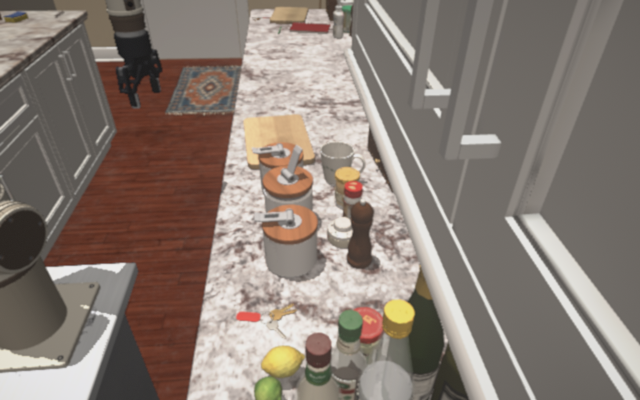

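The middle canister (top view at about 297,220) is the open one, with its lever raised at about (293,212). I'll enlarge the crops next.

Run:
```python
import cv2,numpy as np
a=cv2.imread('pics/top0.png')[170:270,200:400];b=cv2.imread('pics/side0.png')[125:285,230:350]
a=cv2.resize(a,None,fx=4,fy=4,interpolation=3)[:, :800];cv2.imwrite('pics/tc.png',a)
b=cv2.resize(b,None,fx=3.75,fy=3.75,interpolation=3);cv2.imwrite('pics/sc.png',b)
```

```text
(no output)
```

View pics/tc.png

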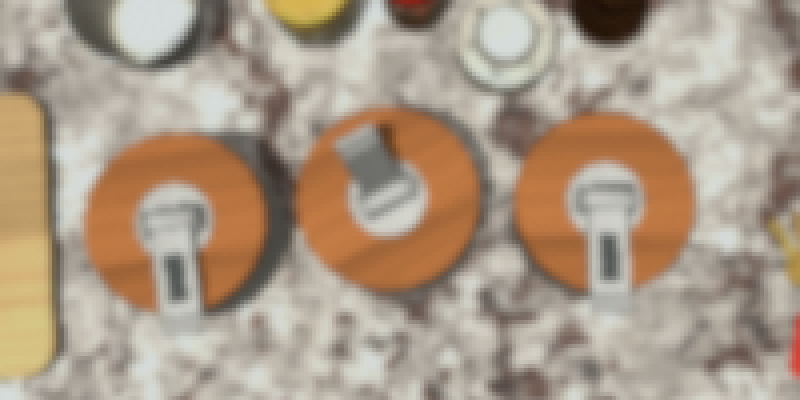

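View pics/sc.png

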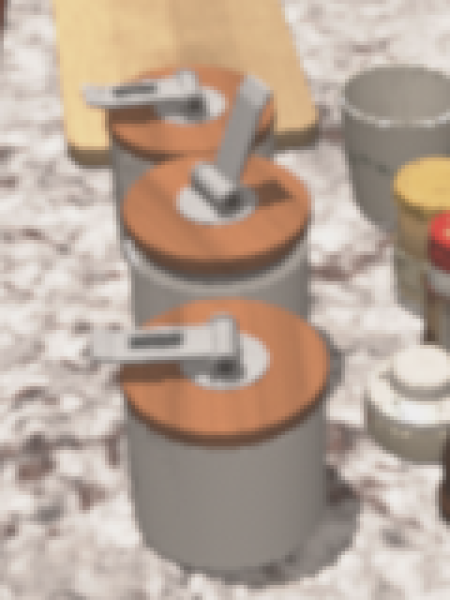

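Both crops confirm it: the middle lid is proud. The hinge bar in the top crop runs from (368,212) to (412,184), and the lever leans up-left, so it folds down-right in the image (about -x, -y). Next I'll locate it numerically.

```bash
cat > h.py <<'E'
import cv2,numpy as np
from scipy.optimize import least_squares
def ray(i,px,z):
    px=np.atleast_2d(px).astype(float);f=200/np.tan(np.radians(i['vertical_fov']/2));P=np.array(i['pose'])
    d=np.c_[(px[:,0]-i['cx'])/f,-(px[:,1]-i['cy'])/f,-np.ones(len(px))]@P[:3,:3].T
    return P[:3,3]+d*((z-P[2,3])/d[:,2])[:,None]
def proj(i,p):
    P=np.array(i['pose']);f=200/np.tan(np.radians(i['vertical_fov']/2));q=(np.atleast_2d(p)-P[:3,3])@P[:3,:3]
    return np.c_[i['cx']+f*q[:,0]/-q[:,2],i['cy']+f*q[:,1]/q[:,2]]
E
python3 - <<'E'
from workcell import bot
from h import *
i=bot.camera_info('top');im=cv2.imread('pics/top0.png')
hsv=cv2.cvtColor(im,cv2.COLOR_BGR2HSV)
m=((hsv[:,:,0]<16)&(hsv[:,:,1]>110)&(hsv[:,:,2]>110)).astype(np.uint8)
n,l,s,c=cv2.connectedComponentsWithStats(m)
for k in range(1,n):
    if s[k,4]>300 and 180<c[k,1]<260 and c[k,0]<400:
        z=.128 if 280<c[k,0]<320 else .114
        ct=cv2.convexHull(np.argwhere(l==k)[:,::-1].astype(np.int32))[:,0]
        w=ray(i,ct,z)[:,:2]
        r=least_squares(lambda p:np.hypot(*(w-p[:2]).T)-p[2],[*w.mean(0),.059],loss='soft_l1',f_scale=.002)
        print(s[k],r.x,np.abs(r.fun).max())
b=np.array([[368,212],[412,184],[389,199],[358,140],[378,185]])/4+[200-.375,170-.375]
w=ray(i,b,.146);print(w);d=w[1]-w[0];print('bar ang',np.degrees(np.arctan2(d[1],d[0])))
j=bot.camera_info('side');sb=np.array([[215,205],[230,200]])/3.75+[230,125];print('side disc',ray(j,sb,.128))
E
```

```text
[ 273  197   47   46 1177] [0.49440641 0.27620247 0.05776302] 0.002413614484515783
[ 329  198   44   45 1078] [0.49463561 0.13997902 0.05722869] 0.0017187969241402382
[ 222  204   45   43 1091] [0.47869176 0.41208505 0.05742785] 0.0011368330281939579
[[0.48371307 0.2877982  0.146     ]
 [0.50138972 0.26083586 0.146     ]
 [0.49191079 0.27494484 0.146     ]
 [0.52866652 0.29496796 0.146     ]
 [0.50057086 0.28193657 0.146     ]]
bar ang -56.75094950824536
side disc [[0.49538922 0.2695549  0.128     ]
 [0.5047811  0.27438216 0.128     ]]
```

>>> step_arm(targets="-1 0.61 -0.436 0.05 0 0 -0.86;-1 0.61 -0.436 0.05 0 0 -0.86;-1 0.61 -0.436 0.05 0 0 -0.86;-1 0.61 -0.436 0.05 0 0 -0.86;-1 0.61 -0.436 0.05 0 0 -0.86;-1 0.61 -0.436 0.05 0 0 -0.86;-1 0.61 -0.436 0.05 0 0 -0.86;-1 0.61 -0.436 0.05 0 0 -0.86;-1 0.61 -0.436 0.05 0 0 -0.86;-1 0.61 -0.436 0.05 0 0 -0.86")

```text
clock: 0.93
eef_pos: [0.4674, 0.2522, 0.2559]
tool_rot: [0.481, 0.877, -0.0, 0.002]
ft_force: [-0.2, 0.4, 0.6]
grip_width: 0.0002
grasp_force: 0.0
```

Run:
```python
from workcell import bot
import cv2
o=bot.get_obs();print(o['eef_pos'],o['tool_rot'],o['grip_width'],o['ft_force'])
i=bot.camera_info('wrist');print(i)
cv2.imwrite('pics/w1.png',bot.camera('wrist')[:,:,::-1])
```

```text
[0.46740101 0.25221788 0.25589686] [ 4.80963254e-01  8.76739254e-01 -1.65569143e-04  1.61283043e-03] 0.00018220054456902782 [-0.1694335   0.44960054  0.576699  ]
{'vertical_fov': 64.38340237479079, 'cx': 318.2251296476033, 'cy': 194.93881659038163, 'pose': array([[ 8.43397934e-01, -5.14659739e-01, -1.54289588e-01,
         4.28985456e-01],
       [ 5.37289210e-01,  8.08130825e-01,  2.41339749e-01,
         3.12025925e-01],
       [ 4.78320016e-04, -2.86443576e-01,  9.58096993e-01,
         3.98970370e-01],
       [ 0.00000000e+00,  0.00000000e+00,  0.00000000e+00,
         1.00000000e+00]])}
```

View pics/w1.png

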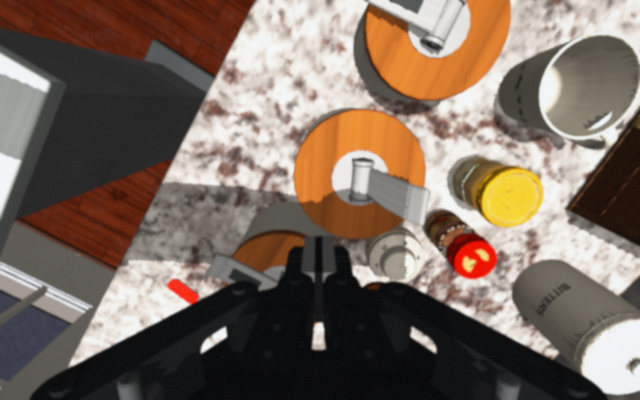

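The wrist view shows the open lid centred near (360,173), with its hinge bar vertical at (362,178) and the lever leaning right. That puts canister x about along image x. I'll refine the centre from this view.

Run:
```python
from workcell import bot
from h import *
i=bot.camera_info('wrist');im=cv2.imread('pics/w1.png')
hsv=cv2.cvtColor(im,cv2.COLOR_BGR2HSV)
m=((hsv[:,:,0]<18)&(hsv[:,:,1]>130)&(hsv[:,:,2]>90)).astype(np.uint8)
n,l,s,c=cv2.connectedComponentsWithStats(m)
for k in range(1,n):
    if s[k,4]>1000:
        for z in ((.128,) if abs(c[k,0]-360)<30 else (.114,)):
            ct=cv2.convexHull(np.argwhere(l==k)[:,::-1].astype(np.int32))[:,0]
            w=ray(i,ct,z)[:,:2]
            r=least_squares(lambda p:np.hypot(*(w-p[:2]).T)-p[2],[*w.mean(0),.059],loss='soft_l1',f_scale=.002)
            print(c[k],r.x,np.abs(r.fun).max())
w=ray(i,[[362,158],[362,199],[362,178]],.146);print(w);d=w[0]-w[1];print('y axis',np.degrees(np.arctan2(d[1],d[0])))
crop=cv2.resize(im[90:250,270:450],None,fx=3.75,fy=3.75,interpolation=3);cv2.imwrite('pics/w1c.png',crop[:,:800])
```

```text
[112.68383773  26.8499678 ] [0.25847184 0.27212974 0.02566088] 0.021524045389318274
[210.00434243  23.93176179] [0.31278834 0.31688825 0.02909884] 0.015425447546860342
[436.33856639  52.09346477] [0.47538382 0.41375155 0.05759579] 0.028781035813984095
[353.85069192 169.42680262] [0.4909763  0.27849224 0.05769947] 0.0008530537475531161
[110.14304903 210.73069174] [0.31632114 0.11982446 0.02812621] 0.008755498337935621
[ 81.83960225 232.21141375] [0.30509485 0.08847027 0.03953336] 0.019317112078889247
[470.78993711 253.79371069] [0.62905764 0.27011511 0.02897225] 0.008331449875026042
[267.38020177 250.68411097] [0.46550163 0.16843539 0.02943858] 0.01100704574574577
[[0.47980062 0.29519314 0.146     ]
 [0.49948809 0.26690457 0.146     ]
 [0.48921915 0.28165982 0.146     ]]
y axis 124.83605608143282
```

View pics/w1c.png

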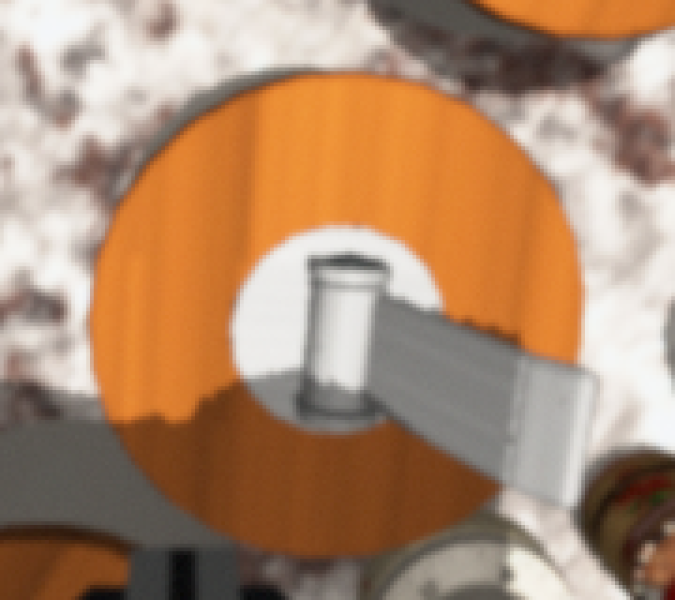

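>>> step_arm(targets="-1 0 0 -0.08 0 0 0;-1 0 0 -0.16 0 0 0;-1 0 0 -0.22 0 0 0;-1 0 0 -0.24 0 0 0;-1 0 0 -0.25 0 0 0;-1 0 0 -0.255 0 0 0;-1 0 0 -0.26 0 0 0;-1 0 0 -0.265 0 0 0;-1 0 0 -0.27 0 0 0;-1 0 0 -0.275 0 0 0")

```text
clock: 1.82
eef_pos: [0.4634, 0.2578, 0.1216]
tool_rot: [0.477, 0.879, 0.002, 0.001]
ft_force: [-2.8, -1.2, 7.7]
grip_width: -0.0002
grasp_force: 3.6
```

>>> step_arm(targets="-1 0 0 -0.003 0 0 0;-1 0 0 -0.006 0 0 0;-1 0 0 -0.009 0 0 0;-1 0 0 -0.011 0 0 0;-1 0 0 -0.011 0 0 0;-1 0 0 -0.011 0 0 0")

```text
clock: 2.32
eef_pos: [0.4634, 0.2578, 0.116]
tool_rot: [0.477, 0.879, 0.002, 0.001]
ft_force: [-2.1, 0.8, 5.4]
grip_width: -0.0002
grasp_force: 3.0
```

>>> step_arm(targets="-1 0 0 -0.003 0 0 0;-1 0 0 -0.006 0 0 0;-1 0 0 -0.008 0 0 0;-1 0 0 -0.01 0 0 0;-1 0 0 -0.01 0 0 0;-1 0 0 -0.01 0 0 0")

```text
clock: 2.82
eef_pos: [0.4635, 0.2579, 0.1138]
tool_rot: [0.477, 0.879, 0.003, 0.002]
ft_force: [-6.7, -3.1, 22.4]
grip_width: -0.0
grasp_force: 11.2
```

>>> step_arm(targets="-1 0 0 0.08 0 0 0;-1 0 0 0.16 0 0 0;-1 0 0 0.24 0 0 0;-1 0 0 0.284 0 0 0;-1 0 0 0.284 0 0 0;-1 0.07 0.045 0.284 0 0 0;-1 0.13 0.085 0.284 0 0 0;-1 0.186 0.122 0.284 0 0 0;-1 0.186 0.122 0.284 0 0 0;-1 0.186 0.122 0.284 0 0 0")

```text
clock: 3.65
eef_pos: [0.556, 0.3183, 0.2478]
tool_rot: [0.477, 0.879, -0.001, -0.001]
ft_force: [-1.2, -0.3, -0.1]
grip_width: -0.0002
grasp_force: 0.0
```

Run:
```python
from workcell import bot
import cv2,numpy as np
o=bot.get_obs();print(o['eef_pos'],o['ft_force'])
a=cv2.resize(bot.camera('side')[125:285,230:350],None,fx=3.5,fy=3.5,interpolation=3)
b=cv2.resize(bot.camera('wrist'),(380,238))
c=np.zeros((560,800,3),np.uint8);c[:,:420]=a;c[:238,420:]=b
cv2.imwrite('pics/s2.png',c[:,:,::-1])
```

```text
[0.55598576 0.31828426 0.24776897] [-1.243793   -0.34231756 -0.08891866]
```

View pics/s2.png

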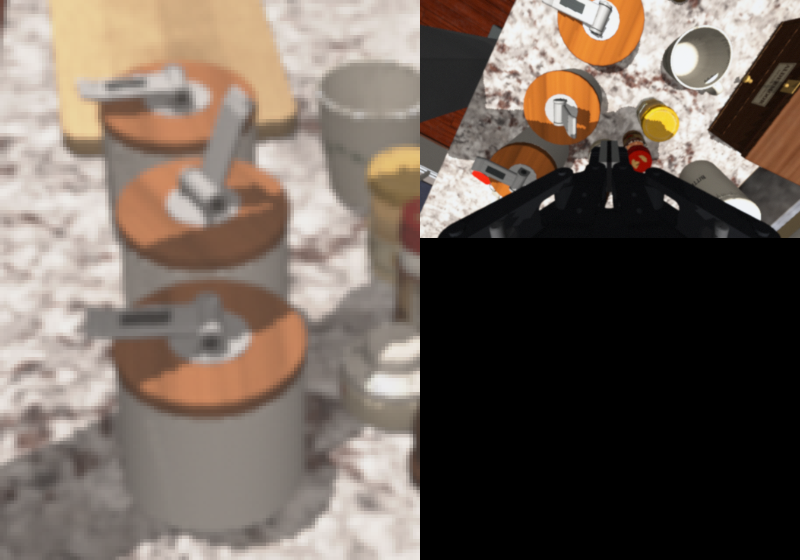

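The lid is now flat on its rim (side crop at about 200,220) and the lever is still up at about (228,130). Next I'll lower behind the lever and push.

>>> step_arm(targets="-1 0 0 -0.08 0 0 0;-1 0 0 -0.16 0 0 0;-1 0 0 -0.18 0 0 0;-1 0 0 -0.18 0 0 0;-1 -0.025 -0.0166 -0.18 0 0 0;-1 -0.05 -0.033 -0.18 0 0 0;-1 -0.067 -0.044 -0.18 0 0 0;-1 -0.084 -0.055 -0.18 0 0 0;-1 -0.1 -0.066 -0.18 0 0 0;-1 -0.115 -0.076 -0.18 0 0 0")

```text
clock: 4.58
eef_pos: [0.4994, 0.281, 0.1652]
tool_rot: [0.477, 0.879, 0.004, 0.002]
ft_force: [1.3, 2.1, -0.7]
grip_width: -0.0
grasp_force: 1.0
```

>>> step_arm(targets="-1 -0.015 -0.01 0 0 0 0;-1 -0.03 -0.02 0 0 0 0;-1 -0.045 -0.03 0 0 0 0;-1 -0.06 -0.04 0 0 0 0;-1 -0.06 -0.04 0 0 0 0;-1 -0.06 -0.04 0 0 0 0")

```text
clock: 5.08
eef_pos: [0.4689, 0.2602, 0.1635]
tool_rot: [0.477, 0.879, 0.002, 0.001]
ft_force: [-0.0, 0.5, -0.6]
grip_width: -0.0003
grasp_force: 0.0
```

Run:
```python
from workcell import bot
import cv2,numpy as np
o=bot.get_obs();print(o['eef_pos'],o['ft_force'])
a=cv2.resize(bot.camera('side')[125:285,230:350],None,fx=3.5,fy=3.5,interpolation=3)
b=cv2.resize(bot.camera('wrist'),(380,238))
c=np.zeros((560,800,3),np.uint8);c[:,:420]=a;c[:238,420:]=b
cv2.imwrite('pics/s3.png',c[:,:,::-1])
```

```text
[0.46885003 0.26024345 0.16348073] [-0.02812348  0.45000944 -0.60725797]
```

View pics/s3.png

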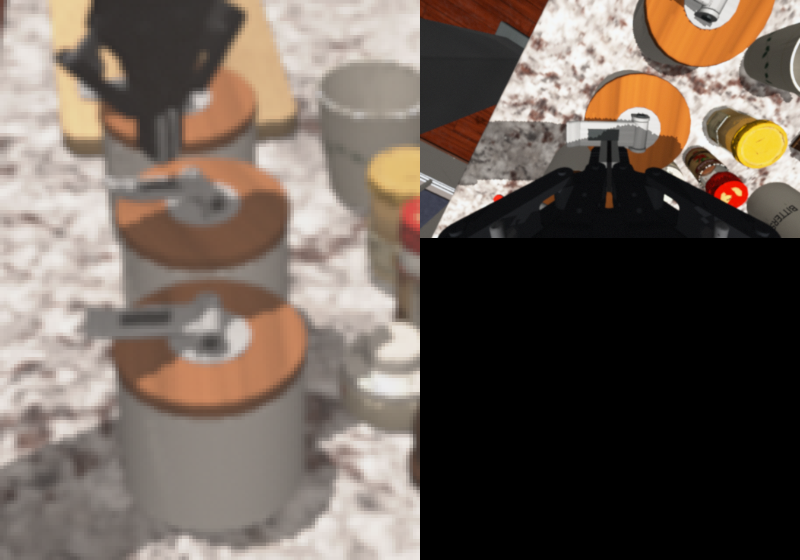

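The lever has snapped down (side crop at about 155,187). I'll press it lightly to confirm it is seated, then withdraw.

>>> step_arm(targets="-1 0 0 -0.03 0 0 0;-1 0 0 -0.05 0 0 0;-1 0 0 -0.058 0 0 0;-1 0 0 -0.062 0 0 0;-1 0 0 -0.062 0 0 0;-1 0 0 -0.062 0 0 0")

```text
clock: 5.68
eef_pos: [0.4675, 0.2596, 0.1312]
tool_rot: [0.477, 0.879, 0.0, 0.0]
ft_force: [-4.6, -2.9, 12.9]
grip_width: -0.0003
grasp_force: 6.2
```

>>> step_arm(targets="-1 0 0 0.08 0 0 0;-1 0 0 0.16 0 0 0;-1 0 0 0.24 0 0 0;-1 0 0 0.3 0 0 0;-1 -0.06 0 0.3 0 0 0;-1 -0.12 0 0.3 0 0 0;-1 -0.18 0 0.3 0 0 0;-1 -0.2 0 0.3 0 0 0;-1 -0.2 0 0.3 0 0 0;-1 -0.2 0 0.3 0 0 0")

```text
clock: 6.52
eef_pos: [0.368, 0.26, 0.2796]
tool_rot: [0.477, 0.879, 0.0, 0.0]
ft_force: [0.8, 0.1, 0.7]
grip_width: -0.0
grasp_force: 0.0
```

Run:
```python
from workcell import bot
import cv2,numpy as np
o=bot.get_obs();print(o['eef_pos'],o['ft_force'])
a=cv2.resize(bot.camera('side')[125:285,230:350],None,fx=3.5,fy=3.5,interpolation=3)
b=cv2.resize(bot.camera('top')[150:270,200:390],(380,240),interpolation=3)
c=np.zeros((560,800,3),np.uint8);c[:,:420]=a;c[:240,420:]=b
c[240:478,420:]=cv2.resize(bot.camera('wrist'),(380,238))
cv2.imwrite('pics/s4.png',c[:,:,::-1])
```

```text
[0.36796699 0.25996852 0.27958689] [0.8095869  0.05609286 0.66676933]
```

View pics/s4.png

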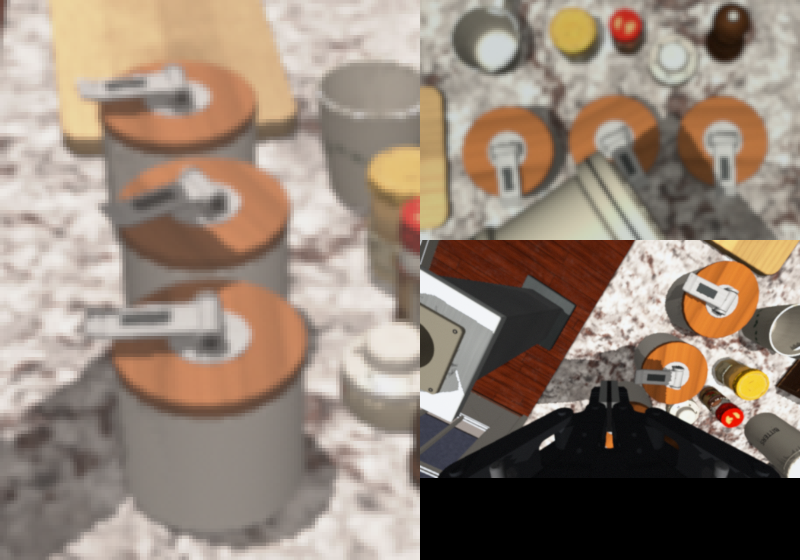

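All three levers lie flat, the middle canister is in its place, and the arm is clear.

```bash
python3 -c "
from workcell import bot
print(bot.job_done())"
```

```text
the job is handed in; nothing more can be done
None
```

I pressed the middle canister's lid fully home with its lever still up, then pushed the lever over until it lay flat and clamped; the arm was clear and nothing else looked disturbed when I handed the job in at about 7 s on the clock.

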